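# Brush the offcuts off the tart press

## Task

Clear the bed of the tart press: lift the steel stop bar out of its slots and set it down lengthwise along the wooden board, then take the brush from the marble slab and sweep all five biscuit offcuts off the bed into the crumb tray at its open side. Finish by standing the brush, bristles down, back on the marble slab. Leave the finished tart on the die block and everything else on the table where it is, and do not touch the offcuts with the gripper.

Things in the scene. Friction and masses are not known exactly. Their poses are not given: they have to be found in the camera images.
- press: Tart press fixed to the table, its top plate folded back flat. Origin: on the table under the bed; x points from the open side (crumb tray) to the back, y along its width, z up. Rims stand along both sides and the back, reaching 62 mm above the table; behind the bed, to x = +268 mm, all is lower than 55 mm above the table.
- bed (a point): Point on the flat aluminium bed's top surface above the press origin, 40 mm above the table; axes as the press. The bed runs from x = -130 mm (open edge) to x = +100 mm (back rim) and y = -115 to +115 mm (side rims). The rims are 22 mm high above the bed.
- die (a point): Centre of the top of the steel die block, 46 x 46 mm, 18 mm high, fixed on the bed at x = +20 mm, y = 0 of the press; axes as the press. On each side a lane 92 mm wide is left between it and the rim.
- slots (a point): Point on the bed midway between the two bar slots (x = -115 mm of the press); axes as the press. Each slot is a gap 30 mm wide (x) in a side rim, |y| = 115 to 124 mm, closed at its outer end by a thin plate and in front by the crumb tray's side wall.
- tray_floor (a point): Centre of the crumb tray's floor, axes as the press; 183 mm in front of the press origin. The open tray is fixed to the press below the open edge; inside 106 mm (x) by 234 mm (y), floor 36 mm below the bed; its two side walls (12 mm thick) are as high as the rims, its front wall ends 6 mm below the bed; its inner edge is the bed's front face.
- stop_bar: Loose steel bar, 24 mm wide (x) x 242 mm long (y) x 24 mm high, with an upright grip plate on top in the middle, 16 mm thick (x) x 60 mm long (y), reaching from 24 to 62 mm above the underside. About 0.25 kg. Origin: centre of its underside. It starts lying in the slots across the open edge of the bed, centred at x = -115 mm of the press, and blocks the way to the tray; it must be lifted over 22 mm to come free.
- board: Flat wooden board fixed to the table, 280 mm (x) x 90 mm (y) x 12 mm high, to the left or right of the press. Origin: centre of its underside. Free of other things.
- board_top (a point): Centre of the board's upper face, axes as the board.
- slab: Flat marble slab fixed to the table, 200 mm (x) x 120 mm (y) x 8 mm high, on the other side of the press. Origin: centre of its underside. The brush stands on its -x half, a jar on its +x half.
- slab_top (a point): Centre of the slab's upper face, axes as the slab.
- brush: Bench brush without a handle: a wooden block 26 mm thick (x) x 76 mm long (y) on stiff rigid bristles 30 mm thick x 76 mm long. Bristles from 0 to 45 mm, wood from 45 to 90 mm above the underside. 0.12 to 0.2 kg. Origin: centre of the bristles' underside, z up. It starts standing bristles down on the slab.
- offcut_block: 30 x 24 x 20 mm block. Hard biscuit offcut, light brown, weighs 10 to 20 g. Starts flat on the press bed. Origin: centre of its underside, z up.
- offcut_disc: Round disc, 28 mm across, 18 mm high, lying flat. Hard biscuit offcut, light brown, weighs 10 to 20 g. Starts flat on the press bed. Origin: centre of its underside, z up.
- offcut_corner: L-shaped corner piece about 30 x 30 mm, 18 mm high. Hard biscuit offcut, light brown, weighs 10 to 20 g. Starts flat on the press bed. Origin: centre of its underside, z up.
- offcut_stick: 34 x 20 x 16 mm stick. Hard biscuit offcut, light brown, weighs 10 to 20 g. Starts flat on the press bed. Origin: centre of its underside, z up.
- offcut_tee: T-shaped piece about 30 x 28 mm, 18 mm high. Hard biscuit offcut, light brown, weighs 10 to 20 g. Starts flat on the press bed. Origin: centre of its underside, z up.
- front (a point): Point on the bed in front of the die block (x = -74 mm, y = 0 of the press), axes as the press. At the start one offcut lies within 15 mm of it and two lie in each lane beside the die block (centres |y| = 50 to 90 mm; x = -75 to -55 mm and x = -10 to +42 mm of the press); which is which changes.
- tart: Finished small tart, 44 mm across and 22 mm high, standing loose on the die block. Must stay. Origin: centre of its underside.
- jar: Small glass jar with steel lid, 48 mm across, 75 mm high, on the slab. Must stay.
- nozzle: Steel piping nozzle, cone 30 mm across, 45 mm high, on the table past the far end of the board. Must stay.
- cutter: Round steel pastry cutter, 72 mm across, 45 mm high, on the table near a back corner of the press. Must stay.
- cup: White cup, 72 mm across, 80 mm high, on the table near a back corner of the press. Must stay.

How it is judged (in metres and radians):
On the way, in this order (a step that is already met when the one before it is completed fails the run):
1. the stop bar lies released lengthwise on the board, all five offcuts still on the bed (x of stop_bar in the frame of board_top between -0.045 and 0.045 m and y of stop_bar in the frame of board_top between -0.04 and 0.04 m and z of stop_bar in the frame of board_top between -0.006 and 0.02 m and angle between the y axis of stop_bar and the x axis of board, either way round below 0.3 rad and linear speed of stop_bar below 0.03 m/s and x of each of offcut_block, offcut_disc, offcut_corner, offcut_stick, offcut_tee in the frame of bed above -0.125 m and z of offcut_block in the frame of bed between -0.006 and 0.03 m and z of offcut_disc in the frame of bed between -0.006 and 0.03 m and z of offcut_corner in the frame of bed between -0.006 and 0.03 m and z of offcut_stick in the frame of bed between -0.006 and 0.03 m and z of offcut_tee in the frame of bed between -0.006 and 0.03 m and contact force between the fingers and stop_bar below 0.1 N), for 0.2 s.
2. the brush is lifted off the slab, all five offcuts still on the bed (z of brush in the frame of slab_top above 0.02 m and x of each of offcut_block, offcut_disc, offcut_corner, offcut_stick, offcut_tee in the frame of bed above -0.125 m and z of offcut_block in the frame of bed between -0.006 and 0.03 m and z of offcut_disc in the frame of bed between -0.006 and 0.03 m and z of offcut_corner in the frame of bed between -0.006 and 0.03 m and z of offcut_stick in the frame of bed between -0.006 and 0.03 m and z of offcut_tee in the frame of bed between -0.006 and 0.03 m), for 0.1 s.
3. all five offcuts are in the crumb tray, the brush still in the hand (z of brush in the frame of slab_top above 0.02 m and x of offcut_block in the frame of tray_floor between -0.054 and 0.053 m and y of offcut_block in the frame of tray_floor between -0.118 and 0.118 m and (z of offcut_block in the frame of tray_floor below 0.032 m or (x of offcut_block in the frame of tray_floor below 0.042 m and z of offcut_block in the frame of tray_floor below 0.06 m)) and x of offcut_disc in the frame of tray_floor between -0.054 and 0.053 m and y of offcut_disc in the frame of tray_floor between -0.118 and 0.118 m and (z of offcut_disc in the frame of tray_floor below 0.032 m or (x of offcut_disc in the frame of tray_floor below 0.042 m and z of offcut_disc in the frame of tray_floor below 0.06 m)) and x of offcut_corner in the frame of tray_floor between -0.054 and 0.053 m and y of offcut_corner in the frame of tray_floor between -0.118 and 0.118 m and (z of offcut_corner in the frame of tray_floor below 0.032 m or (x of offcut_corner in the frame of tray_floor below 0.042 m and z of offcut_corner in the frame of tray_floor below 0.06 m)) and x of offcut_stick in the frame of tray_floor between -0.054 and 0.053 m and y of offcut_stick in the frame of tray_floor between -0.118 and 0.118 m and (z of offcut_stick in the frame of tray_floor below 0.032 m or (x of offcut_stick in the frame of tray_floor below 0.042 m and z of offcut_stick in the frame of tray_floor below 0.06 m)) and x of offcut_tee in the frame of tray_floor between -0.054 and 0.053 m and y of offcut_tee in the frame of tray_floor between -0.118 and 0.118 m and (z of offcut_tee in the frame of tray_floor below 0.032 m or (x of offcut_tee in the frame of tray_floor below 0.042 m and z of offcut_tee in the frame of tray_floor below 0.06 m)) and contact force between the fingers and brush above 1 N), for 0.2 s.
At the end, for the whole second after the job is handed in: All five offcuts rest in the crumb tray; the brush stands bristles down at rest with its centre over the marble slab, tilted under 0.15 rad; the stop bar rests on the board, centre within 45 mm lengthwise and 40 mm across of the board's centre, length within 0.3 rad of the board's (x of offcut_block in the frame of tray_floor between -0.054 and 0.053 m and y of offcut_block in the frame of tray_floor between -0.118 and 0.118 m and (z of offcut_block in the frame of tray_floor below 0.032 m or (x of offcut_block in the frame of tray_floor below 0.042 m and z of offcut_block in the frame of tray_floor below 0.06 m)) and x of offcut_disc in the frame of tray_floor between -0.054 and 0.053 m and y of offcut_disc in the frame of tray_floor between -0.118 and 0.118 m and (z of offcut_disc in the frame of tray_floor below 0.032 m or (x of offcut_disc in the frame of tray_floor below 0.042 m and z of offcut_disc in the frame of tray_floor below 0.06 m)) and x of offcut_corner in the frame of tray_floor between -0.054 and 0.053 m and y of offcut_corner in the frame of tray_floor between -0.118 and 0.118 m and (z of offcut_corner in the frame of tray_floor below 0.032 m or (x of offcut_corner in the frame of tray_floor below 0.042 m and z of offcut_corner in the frame of tray_floor below 0.06 m)) and x of offcut_stick in the frame of tray_floor between -0.054 and 0.053 m and y of offcut_stick in the frame of tray_floor between -0.118 and 0.118 m and (z of offcut_stick in the frame of tray_floor below 0.032 m or (x of offcut_stick in the frame of tray_floor below 0.042 m and z of offcut_stick in the frame of tray_floor below 0.06 m)) and x of offcut_tee in the frame of tray_floor between -0.054 and 0.053 m and y of offcut_tee in the frame of tray_floor between -0.118 and 0.118 m and (z of offcut_tee in the frame of tray_floor below 0.032 m or (x of offcut_tee in the frame of tray_floor below 0.042 m and z of offcut_tee in the frame of tray_floor below 0.06 m)) and linear speed of each of offcut_block, offcut_disc, offcut_corner, offcut_stick, offcut_tee, stop_bar, brush below 0.03 m/s and x of stop_bar in the frame of board_top between -0.045 and 0.045 m and y of stop_bar in the frame of board_top between -0.04 and 0.04 m and z of stop_bar in the frame of board_top between -0.006 and 0.02 m and angle between the y axis of stop_bar and the x axis of board, either way round below 0.3 rad and x of brush in the frame of slab_top between -0.1 and 0.1 m and y of brush in the frame of slab_top between -0.06 and 0.06 m and z of brush in the frame of slab_top between -0.006 and 0.01 m and angle between brush's own z axis and vertical below 0.15 rad); the robot touches nothing.
It fails at once if the gripper or arm touches an offcut (contact force between any of the fingers, the arm and offcut_block above 0.5 N or contact force between any of the fingers, the arm and offcut_disc above 0.5 N or contact force between any of the fingers, the arm and offcut_corner above 0.5 N or contact force between any of the fingers, the arm and offcut_stick above 0.5 N or contact force between any of the fingers, the arm and offcut_tee above 0.5 N).
It fails at once if the tart is moved more than 12 mm on, or knocked off, the die block (distance of tart from where it was at the start of the episode above 0.012 m).
It fails at once if the jar, nozzle, cutter or cup is moved more than 25 mm or knocked over (distance of any of jar, nozzle, cutter, cup from where it was at the start of the episode above 0.025 m or angle between any of jar, nozzle, cutter, cup's own z axis and vertical above 0.5 rad).
It also fails if it takes over 72 s, if anything falls off the work surface, if the arm or the gripper's body presses on something with over 40 N, if the wrist force passes 120 N, or if a joint passes its speed limit or range.

## Robot

A 6-joint arm with a two-finger parallel gripper is mounted at the origin on the work surface. World frame = base frame: x ahead of the robot, y to its left, z up, the work surface at z = 0. Lengths are in mm, angles in rad, forces in N, time in s.
With the tool pointing down it reaches from about 350 to 875 mm from the base axis. Payload 4.2 kg.
Tool frame: the origin (TCP) lies midway between the tips of the shut fingers; the grasp point (between the pads) lies 19 mm behind it; z points along the fingers, y is the line along which they close (so a half turn about z gives the same grasp; the last joint's range is limited). The gripper opens to 85 mm and grips with 20 to 120 N. Pads are 22 mm wide; open, the fingers measure 114 mm over their backs; the gripper's body (76 mm by 85 mm) begins 54 mm behind the grasp point. The pads swing forward as they close: fully open they stand 13 mm farther back than shut.
Start: joints at [-0.855, 0.385, 0.008, 0, -1.194, -0.259], TCP at [275.685, -560.889, 207.712] pointing down, gripper open.
Joint ranges: [-3.14, 3.14], [-1.21, 2.06], [-1.07, 1.41], [-3.16, 2.05], [-2.99, -0.16], [-3.1, 3.1]. Speed limits (rad/s): [2.79, 2.79, 3.14, 3.14, 3.14, 3.14].

## Interface

Orientations are given as a unit quaternion [x, y, z, w].
In Python, from bench import read_state, get_image, job_done gives the robot as it stands.
- The arm moves only by the tool servo_tool, never from a script. Its arguments are lists of equal length, an entry for each row: "rotation": the turn, a rotation vector about the world's x, y, z scaled (see below), a list of three; "slide": the shift along the world's x, y, z scaled (see below), a list of three; "grip": the opening, from -1 (shut) to 1 (fully open). In form: {"rotation": [[rx, ry, rz], ...], "slide": [[tx, ty, tz], ...], "grip": [grip, ...]}. A call has 1 to 8 rows; each row is the pose to reach, as a shift and turn from the pose commanded when the call began, turning the shorter way round; what a row does not reach only later rows make up. The controller multiplies each number of a shift by 0.2 m and each number of a turn by 360 degrees. A row lasts 1/8 s, in which the tool goes at most 62.5 mm and 10.7 degrees, less where a joint would pass 70% of its speed; a pose out of reach is approached as far as the arm can. A call with a number of a shift or a turn outside -1 to 1 is refused whole. A call with a gripper value outside its range is refused whole. The fingers move at their own pace and stop on an object; the grip force is fixed at half the most. Time passes only in rows, so rows that repeat a pose let the fingers close. It gives the time, the measured TCP pose, the force, the opening and the grip force at its end, in the units of the state.
- read_state(): the state, without advancing time (a new reading comes with each control period).
- get_image(name): name is "scene" or "top"; returns a dict with "image" (480x640x3 uint8, red, green, blue), "depth" (480x640 float32, mm along the optical axis (not along the pixel's ray), 0 where there is no reading), "camera_matrix" (3x3 intrinsics, pixels), "rvec" (rotation vector, rad) and "tvec" (3), from world to camera coordinates, as OpenCV has them. Camera axes: x right, y down, z forward; pixel columns grow to the right and rows downward; lengths in mm; the calibration is good to about 2 mm. A picture is of the moment at which its call begins.
- job_done(): hands the job in; it is judged then, once.
The state is a dict: "clock": time; "joints": joint angles; "joint_vel": joint speeds; "joint_efforts": joint torques, N m; "position": TCP position; "ee_rot": TCP orientation; "contact_force": force on the tool from outside, world axes, zero at the start; "wrist_torque": the same for the moment, N m; "gripper_width": finger opening in mm; "grasp_force": force on a finger pad.
Only numpy, scipy, OpenCV 4.12 (cv2) and the standard library are available. Lean on these libraries where they do the work, as an engineer would, in place of code of your own. Each camera call takes 0.05 s, during which the arm holds its last target. There are 200 camera calls.

## Working session

There is one attempt and no reset: what is moved stays moved. The work goes in short steps, Python scripts to look and compute and a tool call to move; the robot and the scene stay as the last step left them, time stands still between calls to the robot, and variables do not carry over. Pictures are saved under pics/ and viewed, at most 10 in all, crops included, and the job is handed in when it is done.

Besides the shell and the picture viewer there is one more tool, called after ">>>" as a command line: name --argument value ..., lists and objects as JSON in quotes. servo_tool: Moves the arm, as the interface text tells. Shifts and turns lie within -1 to 1; 1 stands for 0.2 m of shift or 360 degrees of turn. Its arguments: {"type":"object","properties":{"rotation":{"type":"array","items":{"type":"array","items":{"type":"number","minimum":-1,"maximum":1}}},"slide":{"type":"array","items":{"type":"array","items":{"type":"number","minimum":-1,"maximum":1}}},"grip":{"type":"array","items":{"type":"number"}}},"required":["rotation","slide","grip"]}

```bash
mkdir -p pics && cat > h.py <<'E'
import numpy as np, cv2
from bench import read_state, get_image, job_done
def grab(n):
    d=get_image(n); R=cv2.Rodrigues(np.array(d["rvec"],float))[0]; t=np.array(d["tvec"],float).ravel()
    K=np.array(d["camera_matrix"],float); z=d["depth"].astype(float)
    v,u=np.mgrid[0:480,0:640]
    c=np.stack([(u-K[0,2])/K[0,0]*z,(v-K[1,2])/K[1,1]*z,z],-1)
    P=(c-t)@R; P[z==0]=np.nan
    return d["image"],P,K,R,t
E
python3 - <<'E'
from h import *
for n in("top","scene"):
    im,P,K,R,t=grab(n); cv2.imwrite(f"pics/{n}0.png",im[:,:,::-1]); np.savez(f"{n}0.npz",im=im,P=P)
    print(n,-R.T@t,K[0,0],np.isfinite(P[...,0]).mean())
print(read_state())
E
```

```text
top [4.21702601e+02 5.25794261e-01 9.50299064e+02] 437.92714120075107 0.995986328125
scene [1335.29421057  659.50013483  716.09577746] 535.4593657513851 0.99587890625
{'clock': 0.1, 'joints': array([-8.55414587e-01,  3.85448824e-01,  6.76012175e-03, -4.05763460e-04,
       -1.19399636e+00, -2.58600816e-01]), 'joint_vel': array([-0.00143561, -0.00318685,  0.00295765,  0.00141727, -0.00034336,
       -0.00157643]), 'joint_efforts': array([ 2.19643748e-04, -3.93320096e+01,  1.88929421e+01,  4.19799060e+00,
       -2.59197936e-03,  1.17545645e-05]), 'position': array([ 275.42017566, -560.41253203,  206.7530412 ]), 'ee_rot': array([-2.26337085e-01,  9.74048560e-01,  9.22828652e-04, -2.75279581e-04]), 'contact_force': array([0.05205163, 0.04867776, 0.37647863]), 'wrist_torque': array([0.03605776, 0.05145128, 0.01964204]), 'grasp_force': 0.0, 'gripper_width': 85.32066735904367}
```

View pics/top0.png

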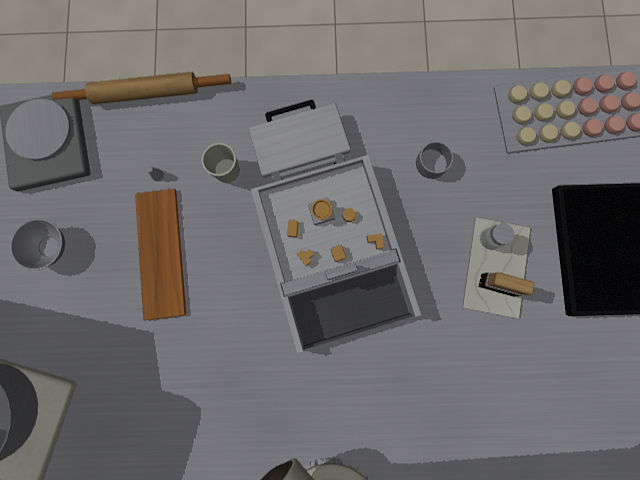

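View pics/scene0.png

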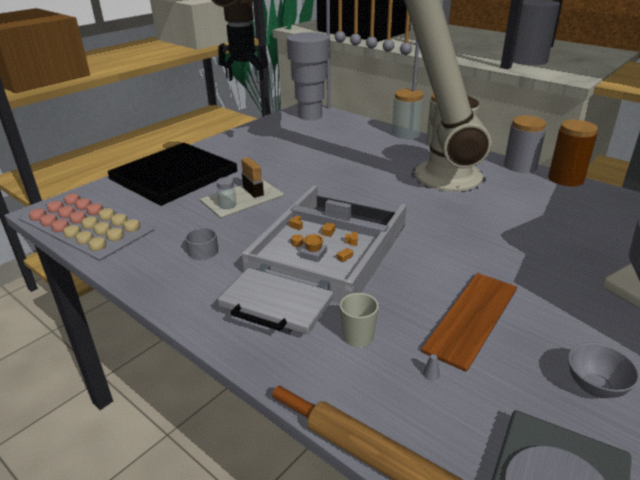

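Top view: press centred about (335,235) with bar at (340,272) and tray below it, board (160,255), slab (497,268) with brush (507,284), five offcuts at (292,228), (348,214), (375,241), (338,253), (306,257), tart (321,209). The scene view agrees.

```bash
cat > m.py <<'E'
from h import *
D=np.load("top0.npz"); im,P=D["im"],D["P"]; z=P[...,2]
hsv=cv2.cvtColor(im,cv2.COLOR_RGB2HSV)
v,u=np.mgrid[0:480,0:640]
def reg(u0,u1,v0,v1): return (u>=u0)&(u<u1)&(v>=v0)&(v<v1)
def rect(m,name):
    n,l,s,c=cv2.connectedComponentsWithStats(m.astype(np.uint8))
    k=1+np.argmax(s[1:,4]); q=P[l==k]
    r=cv2.minAreaRect(q[:,:2].astype(np.float32))
    b=cv2.boxPoints(r); e=b[1]-b[0],b[2]-b[1]; e=max(e,key=np.linalg.norm)
    print(name,"c",np.round(r[0],1),"size",np.round(r[1],1),"long ang",round(np.degrees(np.arctan2(e[1],e[0]))%180,2),"z",np.round(np.nanmedian(q[:,2]),1),len(q))
orange=(hsv[...,0]<22)&(hsv[...,1]>110)&(hsv[...,2]>60)
rect(reg(120,200,180,330)&(hsv[...,1]>100)&(z<30),"board")
rect(reg(455,540,210,325)&(z>4)&(z<14),"slab")
rect(reg(455,560,260,310)&(z>85),"brush")
rect(reg(455,560,210,262)&(z>60),"jar")
rect(reg(310,380,255,285)&(z>90),"plate")
rect(reg(250,420,150,360)&(z>50)&(z<75),"rims+bar+walls")
rect(reg(283,400,248,296)&(z>58)&(z<75)&(((v-287)+0.29*(u-283))>-9),"bar")
n,l,s,c=cv2.connectedComponentsWithStats((orange&reg(265,395,185,270)).astype(np.uint8))
for k in range(1,n):
    if s[k,4]>20: rect(l==k,f"orange px{np.round(c[k])}")
for nm,r in(("nozzle",(145,170,162,182)),("cup",(195,240,140,183)),("cutter",(412,458,138,182))): rect(reg(*r)&(z>20),nm)
print("bed z",np.nanmedian(P[225:240,315:330,2]),"table",np.nanmedian(P[400:420,300:400,2]))
E
python3 m.py
```

```text
board c [538.7 355. ] size [278.2  93. ] long ang 5.35 z 10.4 5267
slab c [ 488.6 -372.6] size [121.2 200.1] long ang 167.37 z 6.7 3494
brush c [ 450.3 -368.1] size [75.6 26.5] long ang 72.17 z 96.0 561
jar c [ 549.8 -361.7] size [41.5 42.6] long ang 114.91 z 81.3 413
plate c [483.2 -33.9] size [16.1 60. ] long ang 105.13 z 100.5 263
rims+bar+walls c [530.5 -21.5] size [353.3 258.3] long ang 15.1 z 60.9 3874
bar c [484.3 -38.3] size [ 27.1 250.1] long ang 105.96 z 62.6 1142
orange px[321. 209.] c [610.9   1.1] size [40.7 39.5] long ang 88.2 z 74.7 326
orange px[349. 215.] c [601.6 -56.7] size [24.9 23.4] long ang 88.22 z 56.3 132
orange px[292. 228.] c [577.2  61.6] size [18.7 32.3] long ang 178.26 z 54.2 149
orange px[376. 240.] c [ 544.2 -108. ] size [28.4 29.5] long ang 95.63 z 56.1 159
orange px[338. 253.] c [522.2 -30.7] size [28.4 22.2] long ang 19.57 z 58.4 162
orange px[305. 256.] c [518.4  34.7] size [28.7 27.1] long ang 35.3 z 56.6 141
nozzle c [716.  365.7] size [16.9 18.5] long ang 129.68 z 34.0 88
cup c [722.8 210.5] size [69.2 69.8] long ang 92.38 z 59.6 791
cutter c [ 725.1 -249. ] size [70.7 70.9] long ang 106.74 z 36.7 401
bed z 38.50901421702798 table -1.453939847315926
```

>>> servo_tool --rotation '[[0,0,0.03],[0,0,0.06],[0,0,0.09],[0,0,0.11],[0,0,0.11]]' --slide '[[0.12,0.25,0],[0.25,0.5,0],[0.38,0.75,0],[0.5,1,0],[0.5,1,0]]' --grip '[0.3,0.3,0.3,0.3,0.3]'

```text
clock: 0.72
position: [376.8, -358.0, 207.7]
ee_rot: [-0.545, 0.838, 0.0, 0.0]
contact_force: [0.6, -0.6, -0.2]
gripper_width: 55.2
grasp_force: 0.0
```

>>> servo_tool --rotation '[[0,0,0.03],[0,0,0.06],[0,0,0.09],[0,0,0.11],[0,0,0.11]]' --slide '[[0.12,0.25,0],[0.25,0.5,0],[0.38,0.75,0],[0.5,1,0],[0.5,1,0]]' --grip '[0.3,0.3,0.3,0.3,0.3]'

```text
clock: 1.35
position: [476.9, -158.8, 207.4]
ee_rot: [0.797, -0.605, -0.0, 0.0]
contact_force: [0.5, 0.3, -0.3]
gripper_width: 55.3
grasp_force: 0.0
```

>>> servo_tool --rotation '[[0,0,0],[0,0,0],[0,0,0],[0,0,0],[0,0,0]]' --slide '[[0.02,0.2,-0.1],[0.035,0.4,-0.2],[0.035,0.635,-0.28],[0.035,0.635,-0.28],[0.035,0.635,-0.28]]' --grip '[0.3,0.3,0.3,0.3,0.3]'

```text
clock: 1.98
position: [482.8, -34.9, 151.7]
ee_rot: [0.795, -0.607, 0.0, 0.0]
contact_force: [-0.4, 0.1, -0.3]
gripper_width: 55.3
grasp_force: 0.0
```

>>> servo_tool --rotation '[[0,0,0],[0,0,0],[0,0,0],[0,0,0],[0,0,0]]' --slide '[[0,0,-0.15],[0,0,-0.28],[0,0,-0.36],[0,0,-0.4],[0,0,-0.4]]' --grip '[0.3,0.3,0.3,0.3,0.3]'

```text
clock: 2.6
position: [482.7, -34.8, 71.7]
ee_rot: [0.795, -0.607, -0.0, 0.0]
contact_force: [-0.5, 0.0, 0.1]
gripper_width: 55.1
grasp_force: 0.0
```

>>> servo_tool --rotation '[[0,0,0],[0,0,0],[0,0,0],[0,0,0],[0,0,0],[0,0,0]]' --slide '[[0,0,0],[0,0,0],[0,0,0],[0,0,0],[0,0,0],[0,0,0]]' --grip '[-1,-1,-1,-1,-1,-1]'

```text
clock: 3.35
position: [483.2, -33.8, 72.6]
ee_rot: [0.795, -0.606, 0.001, -0.0]
contact_force: [-2.1, -0.2, 5.3]
gripper_width: 13.3
grasp_force: 59.0
```

>>> servo_tool --rotation '[[0,0,0],[0,0,0],[0,0,0],[0,0,0],[0,0,0],[0,0,0],[0,0,0]]' --slide '[[0,0,0.05],[0,0,0.1],[0,0,0.16],[0,0,0.24],[0,0,0.34],[0,0,0.45],[0,0,0.45]]' --grip '[-1,-1,-1,-1,-1,-1,-1]'

```text
clock: 4.22
position: [484.0, -33.6, 163.7]
ee_rot: [0.795, -0.606, 0.002, -0.002]
contact_force: [-0.1, 0.1, -3.4]
gripper_width: 13.6
grasp_force: 58.9
```

```bash
python3 - <<'E'
from h import *
im,P,*_=grab("scene"); cv2.imwrite("pics/s1.png",im[:,:,::-1]); s=read_state(); print(s["position"],s["gripper_width"],s["grasp_force"],s["contact_force"])
E
```

```text
[482.82064252 -33.68390945 162.25380706] 13.600363047138282 58.921823501586914 [ 0.3236755   0.12531013 -3.37947877]
```

View pics/s1.png

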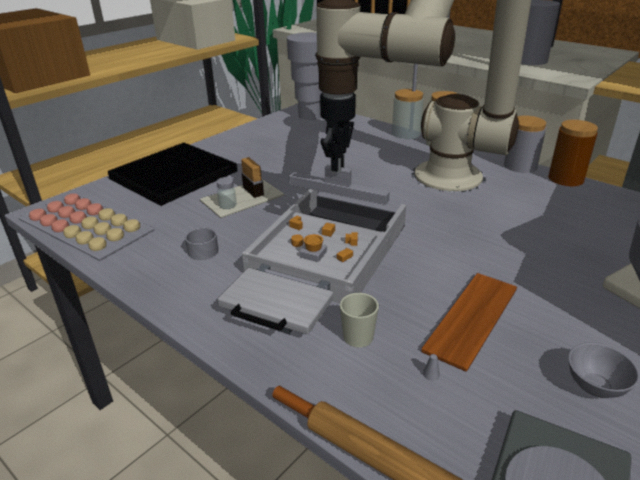

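The scene view shows the bar hanging level at (340,187), with the offcuts undisturbed. I'll carry it to the board.

>>> servo_tool --rotation '[[0,0,0.006],[0,0,0.02],[0,0,0.037],[0,0,0.055],[0,0,0.073],[0,0,0.09],[0,0,0.104],[0,0,0.111]]' --slide '[[0.007,0.05,0],[0.025,0.17,0],[0.045,0.32,0],[0.07,0.48,0],[0.09,0.64,0],[0.11,0.8,0],[0.13,0.93,0],[0.14,1,0]]' --grip '[-1,-1,-1,-1,-1,-1,-1,-1]'

```text
clock: 5.28
position: [510.2, 167.5, 160.5]
ee_rot: [0.955, -0.296, -0.001, 0.001]
contact_force: [0.1, -0.6, -2.2]
gripper_width: 13.7
grasp_force: 58.9
```

>>> servo_tool --rotation '[[0,0,0.01],[0,0,0.025],[0,0,0.042],[0,0,0.06],[0,0,0.078],[0,0,0.096],[0,0,0.108],[0,0,0.111]]' --slide '[[0.01,0.08,0],[0.03,0.2,0],[0.05,0.36,0],[0.07,0.52,0],[0.09,0.68,0],[0.12,0.83,0],[0.14,0.92,0],[0.14,0.945,0]]' --grip '[-1,-1,-1,-1,-1,-1,-1,-1]'

```text
clock: 6.28
position: [538.3, 355.6, 160.4]
ee_rot: [0.999, 0.047, -0.001, 0.001]
contact_force: [-0.6, -0.7, -2.6]
gripper_width: 13.6
grasp_force: 58.9
```

>>> servo_tool --rotation '[[0,0,0],[0,0,0],[0,0,0],[0,0,0],[0,0,0],[0,0,0],[0,0,0],[0,0,0]]' --slide '[[0,0,-0.1],[0,0,-0.22],[0,0,-0.34],[0,0,-0.45],[0,0,-0.51],[0,0,-0.55],[0,0,-0.57],[0,0,-0.57]]' --grip '[-1,-1,-1,-1,-1,-1,-1,-1]'

```text
clock: 7.28
position: [538.8, 355.2, 48.0]
ee_rot: [0.999, 0.046, 0.0, -0.0]
contact_force: [-0.1, 0.2, -3.2]
gripper_width: 13.7
grasp_force: 58.9
```

>>> servo_tool --rotation '[[0,0,0],[0,0,0],[0,0,0]]' --slide '[[0,0,-0.01],[0,0,-0.02],[0,0,-0.02]]' --grip '[-1,-1,-1]'

```text
clock: 7.65
position: [538.9, 355.3, 44.7]
ee_rot: [0.999, 0.046, 0.0, -0.0]
contact_force: [-1.5, -1.2, 2.6]
gripper_width: 13.7
grasp_force: 59.5
```

>>> servo_tool --rotation '[[0,0,0],[0,0,0],[0,0,0],[0,0,0],[0,0,0]]' --slide '[[0,0,0],[0,0,0],[0,0,0],[0,0,0],[0,0,0]]' --grip '[0,0,0.2,0.2,0.2]'

```text
clock: 8.28
position: [538.7, 355.1, 43.7]
ee_rot: [0.999, 0.046, -0.0, 0.0]
contact_force: [-0.2, 0.2, -1.1]
gripper_width: 51.3
grasp_force: 0.0
```

>>> servo_tool --rotation '[[0,0,0],[0,0,0],[0,0,0],[0,0,0],[0,0,0],[0,0,0]]' --slide '[[0,0,0.1],[0,0,0.3],[0,0,0.5],[0,0,0.7],[0,0,0.8],[0,0,0.8]]' --grip '[0.2,0.2,0.2,0.2,0.2,0.2]'

```text
clock: 9.02
position: [539.3, 355.8, 205.7]
ee_rot: [0.999, 0.046, 0.002, -0.001]
contact_force: [-0.1, 1.5, -0.2]
gripper_width: 51.4
grasp_force: 0.0
```

```bash
python3 - <<'E'
from h import *
im,P,*_=grab("scene"); cv2.imwrite("pics/s2.png",im[:,:,::-1]); s=read_state(); print(s["position"],s["ee_rot"],s["joints"])
E
```

```text
[538.52850374 355.15177137 203.75735559] [ 9.98937784e-01  4.60772606e-02  7.82425753e-05 -4.28420038e-04] [ 8.33082608e-01  4.21227360e-01  5.51525150e-02 -5.29292337e-04
 -1.20400421e+00  8.30090529e-01]
```

View pics/s2.png

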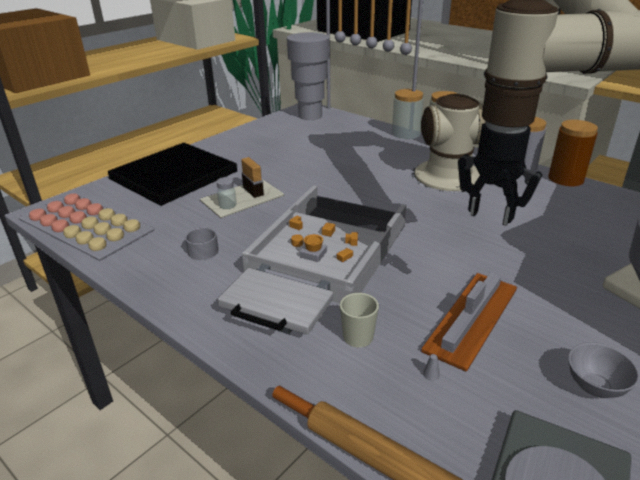

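Bar lies lengthwise on the board at (475,308). Next, the brush.

>>> servo_tool --rotation '[[0,0,-0.02],[0,0,-0.04],[0,0,-0.06],[0,0,-0.0785]]' --slide '[[-0.02,-0.15,0],[-0.05,-0.4,0],[-0.08,-0.65,0],[-0.11,-0.904,0]]' --grip '[0.2,0.2,0.2,0.2]'

```text
clock: 9.57
position: [515.4, 172.4, 201.7]
ee_rot: [0.98, -0.201, -0.001, 0.001]
contact_force: [0.7, -0.2, 0.9]
gripper_width: 51.3
grasp_force: 0.0
```

>>> servo_tool --rotation '[[0,0,-0.02],[0,0,-0.04],[0,0,-0.06],[0,0,-0.0785]]' --slide '[[-0.02,-0.2,0],[-0.05,-0.45,0],[-0.08,-0.68,0],[-0.11,-0.904,0]]' --grip '[0.2,0.2,0.2,0.2]'

```text
clock: 10.07
position: [493.3, -8.1, 202.0]
ee_rot: [0.901, -0.434, -0.001, 0.001]
contact_force: [0.6, -1.2, -0.3]
gripper_width: 51.5
grasp_force: 0.0
```

>>> servo_tool --rotation '[[0,0,-0.02],[0,0,-0.04],[0,0,-0.06],[0,0,-0.0785]]' --slide '[[-0.02,-0.2,0],[-0.05,-0.45,0],[-0.08,-0.68,0],[-0.11,-0.904,0]]' --grip '[0.2,0.2,0.2,0.2]'

```text
clock: 10.58
position: [471.3, -188.6, 201.9]
ee_rot: [0.768, -0.641, -0.001, 0.001]
contact_force: [1.1, 0.2, -0.4]
gripper_width: 51.2
grasp_force: 0.0
```

>>> servo_tool --rotation '[[0,0,-0.02],[0,0,-0.04],[0,0,-0.06],[0,0,-0.0785],[0,0,-0.0785],[0,0,-0.0785]]' --slide '[[-0.02,-0.2,0],[-0.05,-0.45,-0.1],[-0.08,-0.7,-0.2],[-0.11,-0.904,-0.25],[-0.11,-0.904,-0.25],[-0.11,-0.904,-0.25]]' --grip '[0.2,0.2,0.2,0.2,0.2,0.2]'

```text
clock: 11.32
position: [450.0, -367.6, 152.5]
ee_rot: [-0.59, 0.808, 0.001, -0.0]
contact_force: [-0.4, -0.0, 0.4]
gripper_width: 51.1
grasp_force: 0.0
```

```bash
python3 - <<'E'
from h import *
im,P,*_=grab("scene"); cv2.imwrite("pics/s3.png",cv2.resize(im[60:260,150:400,::-1],None,fx=2.5,fy=2.5)); s=read_state(); print(s["position"],s["ee_rot"],s["joints"])
im,P,*_=grab("top"); z=P[...,2]
m=np.zeros(z.shape,bool); m[230:260,135:190]=1
q=P[130:330][:,100:260].reshape(-1,3)
q=P[180:330,130:200].reshape(-1,3)
for lo,hi in((28,50),(60,85)):
    k=q[(q[:,2]>lo)&(q[:,2]<hi)]; print(lo,len(k),cv2.minAreaRect(k[:,:2].astype(np.float32)) if len(k) else 0)
E
```

```text
[ 450.46555658 -367.29151156  153.08818095] [-5.90013729e-01  8.07392935e-01  6.25408801e-04 -2.39467854e-04] [-4.05642028e-01  3.55855609e-01 -1.80891466e-01 -2.61016810e-04
 -1.03536969e+00  9.71310401e-02]
28 1205 ((539.4326782226562, 353.6490478515625), (241.89111328125, 25.863834381103516), 5.2937164306640625)
60 296 ((539.6396484375, 353.7915954589844), (61.007328033447266, 17.932523727416992), 4.903289794921875)
```

View pics/s3.png

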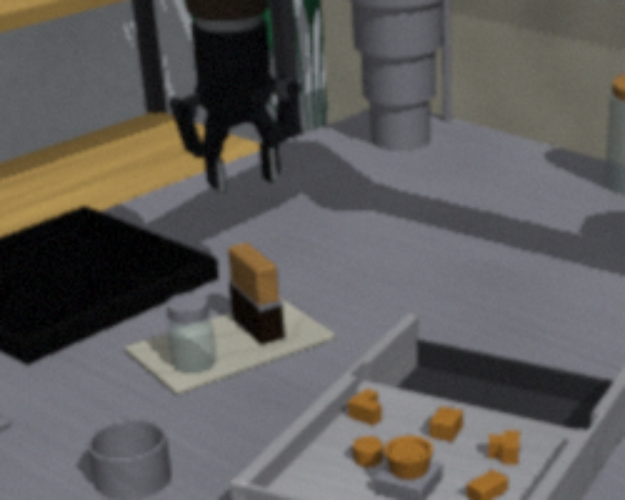

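The crop shows the gripper tips near (243,185) and the brush top near (253,258). I'll check the alignment by projecting both points.

```bash
python3 - <<'E'
from h import *
im,P,K,R,t=grab("scene")
def pr(p):
    c=R@np.array(p,float)+t; return ((K@c)[:2]/c[2]-[150,60])*2.5
s=read_state(); print("tcp",pr(s["position"]),"brush top",pr([450.3,-368.1,98]),"bottom",pr([450.3,-368.1,8]))
hsv=cv2.cvtColor(im,cv2.COLOR_RGB2HSV); z=P[...,2]
m=np.zeros(z.shape,bool); m[150:190,235:270]=1
m&=(hsv[...,1]>80)&(z>40)&(z<115)
q=P[m]; print(len(q),np.nanmin(q,0),np.nanmax(q,0),np.nanpercentile(q[:,2],[5,50,95]))
k=q[q[:,2]>np.nanmax(q[:,2])-6]; print(cv2.minAreaRect(k[:,:2].astype(np.float32)))
im,P,K,R,t=grab("top"); z=P[...,2]; q=P[265:310,470:545].reshape(-1,3); q=q[(q[:,2]>80)&(q[:,2]<105)]
print(len(q))
E
```

```text
tcp [245.74956487 206.98671309] brush top [250.20314971 254.46760119] bottom [257.22676085 327.58763367]
364 [ 430.31495793 -405.25416782   40.08984913] [ 475.18492402 -324.471179    102.26975926] [44.55904941 81.62229298 98.95962248]
((451.0080261230469, -367.70489501953125), (73.7562484741211, 23.23455810546875), 74.10218048095703)
0
```

>>> servo_tool --rotation '[[0,0,0],[0,0,0],[0,0,0],[0,0,0],[0,0,0],[0,0,0]]' --slide '[[0,0,-0.12],[0,0,-0.25],[0,0,-0.36],[0,0,-0.44],[0,0,-0.47],[0,0,-0.47]]' --grip '[0.2,0.2,0.2,0.2,0.2,0.2]'

```text
clock: 12.28
position: [451.0, -368.0, 59.9]
ee_rot: [-0.59, 0.808, -0.0, -0.0]
contact_force: [-0.0, 0.2, 0.3]
gripper_width: 51.3
grasp_force: 0.0
```

>>> servo_tool --rotation '[[0,0,0],[0,0,0],[0,0,0],[0,0,0],[0,0,0]]' --slide '[[0,0,0],[0,0,0],[0,0,0],[0,0,0],[0,0,0]]' --grip '[-1,-1,-1,-1,-1]'

```text
clock: 12.9
position: [451.2, -368.5, 60.8]
ee_rot: [-0.59, 0.808, -0.001, 0.0]
contact_force: [-0.4, 0.0, 5.3]
gripper_width: 24.4
grasp_force: 59.9
```

>>> servo_tool --rotation '[[0,0,0],[0,0,0],[0,0,0],[0,0,0],[0,0,0],[0,0,0]]' --slide '[[0,0,0.05],[0,0,0.15],[0,0,0.3],[0,0,0.45],[0,0,0.6],[0,0,0.6]]' --grip '[-1,-1,-1,-1,-1,-1]'

```text
clock: 13.65
position: [452.0, -368.7, 182.3]
ee_rot: [-0.59, 0.808, -0.002, 0.001]
contact_force: [0.3, -0.5, -2.9]
gripper_width: 24.2
grasp_force: 59.2
```

```bash
python3 - <<'E'
from h import *
im,P,*_=grab("scene"); cv2.imwrite("pics/s4.png",cv2.resize(im[60:260,150:400,::-1],None,fx=2.5,fy=2.5)); s=read_state(); print(s["position"],s["ee_rot"],s["gripper_width"])
E
```

```text
[ 450.84083203 -367.91679002  180.16690492] [-5.89407899e-01  8.07835122e-01 -4.76123551e-04  7.18969223e-04] 24.232409086201482
```

View pics/s4.png

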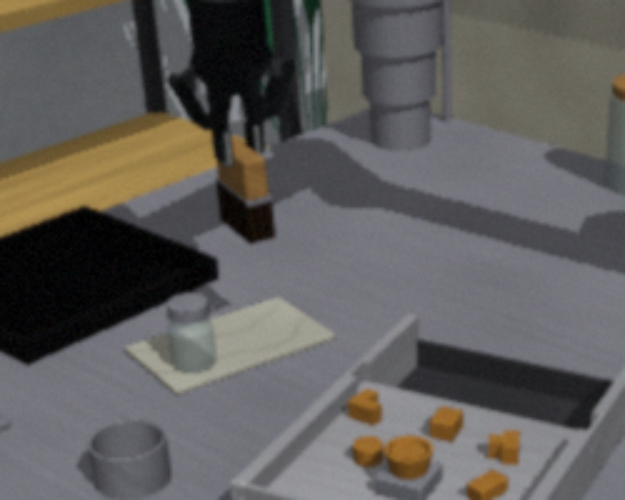

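Brush is held upright and square at (245,190) in the crop. Right lane first.

>>> servo_tool --rotation '[[0,0,0.01],[0,0,0.02],[0,0,0.035],[0,0,0.045],[0,0,0.0457]]' --slide '[[0.06,0.1,0],[0.17,0.27,0],[0.3,0.46,0],[0.43,0.65,0],[0.51,0.773,0]]' --grip '[-1,-1,-1,-1,-1]'

```text
clock: 14.32
position: [552.5, -211.4, 177.4]
ee_rot: [-0.7, 0.715, 0.002, -0.001]
contact_force: [-0.3, -0.6, -1.1]
gripper_width: 24.3
grasp_force: 59.2
```

>>> servo_tool --rotation '[[0,0,0.01],[0,0,0.02],[0,0,0.035],[0,0,0.0457],[0,0,0.0457],[0,0,0.0457]]' --slide '[[0.1,0.15,0],[0.22,0.33,0],[0.35,0.53,0],[0.45,0.7,0],[0.51,0.773,0],[0.51,0.773,0]]' --grip '[-1,-1,-1,-1,-1,-1]'

```text
clock: 15.08
position: [654.4, -58.1, 177.7]
ee_rot: [0.794, -0.607, -0.001, 0.001]
contact_force: [0.3, -0.3, -1.7]
gripper_width: 24.4
grasp_force: 59.2
```

>>> servo_tool --rotation '[[0,0,0],[0,0,0],[0,0,0],[0,0,0],[0,0,0],[0,0,0],[0,0,0]]' --slide '[[0,0,-0.08],[0,0,-0.17],[0,0,-0.26],[0,0,-0.34],[0,0,-0.4],[0,0,-0.43],[0,0,-0.43]]' --grip '[-1,-1,-1,-1,-1,-1,-1]'

```text
clock: 15.95
position: [654.9, -59.0, 93.9]
ee_rot: [0.794, -0.608, 0.0, -0.0]
contact_force: [-0.1, 0.0, -1.9]
gripper_width: 24.2
grasp_force: 59.2
```

>>> servo_tool --rotation '[[0,0,0],[0,0,0],[0,0,0],[0,0,0],[0,0,0],[0,0,0],[0,0,0],[0,0,0]]' --slide '[[-0.057,-0.0155,0],[-0.115,-0.031,0],[-0.172,-0.0465,0],[-0.23,-0.062,0],[-0.287,-0.0775,0],[-0.345,-0.093,0],[-0.402,-0.1085,0],[-0.46,-0.124,0]]' --grip '[-1,-1,-1,-1,-1,-1,-1,-1]'

```text
clock: 16.95
position: [562.0, -83.9, 93.8]
ee_rot: [0.794, -0.608, 0.0, -0.0]
contact_force: [-0.0, -0.5, -1.3]
gripper_width: 24.4
grasp_force: 59.2
```

>>> servo_tool --rotation '[[0,0,0],[0,0,0],[0,0,0],[0,0,0],[0,0,0],[0,0,0],[0,0,0],[0,0,0]]' --slide '[[-0.057,-0.0155,0],[-0.115,-0.031,0],[-0.172,-0.0465,0],[-0.23,-0.062,0],[-0.287,-0.0775,0],[-0.345,-0.093,0],[-0.402,-0.1085,0],[-0.46,-0.124,0]]' --grip '[-1,-1,-1,-1,-1,-1,-1,-1]'

```text
clock: 17.95
position: [469.9, -108.7, 93.7]
ee_rot: [0.794, -0.608, -0.0, 0.0]
contact_force: [-0.2, 0.8, -1.0]
gripper_width: 24.6
grasp_force: 59.2
```

>>> servo_tool --rotation '[[0,0,0],[0,0,0],[0,0,0],[0,0,0],[0,0,0]]' --slide '[[0,0,0],[0,0,0.15],[0,0,0.3],[0,0,0.43],[0,0,0.43]]' --grip '[-1,-1,-1,-1,-1]'

```text
clock: 18.58
position: [472.6, -108.4, 181.7]
ee_rot: [0.794, -0.608, 0.002, -0.002]
contact_force: [-0.1, 0.2, -1.7]
gripper_width: 24.3
grasp_force: 59.4
```

```bash
cat > o.py <<'E'
from h import *
ex=np.array([.9655,.2605]);ey=np.array([-.2605,.9655]);o=np.array([593,-4.])
for n in("top","scene"):
    im,P,*_=grab(n); hsv=cv2.cvtColor(im,cv2.COLOR_RGB2HSV); d=P[...,:2]-o; x=d@ex; y=d@ey
    m=(hsv[...,0]<22)&(hsv[...,1]>110)&(hsv[...,2]>50)&(x>-270)&(x<110)&(abs(y)<135)&(P[...,2]<90)
    k,l,s,c=cv2.connectedComponentsWithStats(m.astype(np.uint8))
    print(n)
    for i in range(1,k):
        if s[i,4]>15: print(np.round(c[i]),s[i,4],"press",round(np.median(x[l==i])),round(np.median(y[l==i])),"x",np.round([x[l==i].min(),x[l==i].max()]),"z",round(np.median(P[l==i][:,2])))
    cv2.imwrite(f"pics/last_{n}.png",im[:,:,::-1])
s=read_state(); print(s["clock"],s["position"],s["grasp_force"])
E
python3 o.py
```

```text
top
[321. 209.] 325 press 19 0 x [-2. 38.] z 75
[292. 225.] 78 press 8 66 x [-1. 20.] z 55
[371. 302.] 73 press -191 -46 x [-200. -184.] z 20
scene
[327. 215.] 141 press -175 -54 x [-209. -133.] z 22
[328. 229.] 133 press -64 -4 x [-87. -57.] z 57
[351. 238.] 128 press -54 61 x [-77. -47.] z 55
[313. 242.] 252 press 24 2 x [-3. 40.] z 75
[345. 254.] 144 press 9 71 x [-12.  22.] z 53
18.675 [ 470.28487696 -108.29619272  178.89659394] 59.443137645721436
```

Both right-lane pieces are in the tray and the rest have not moved. Left lane next.

>>> servo_tool --rotation '[[0,0,0],[0,0,0],[0,0,0],[0,0,0],[0,0,0],[0,0,0],[0,0,0],[0,0,0]]' --slide '[[0.06,0.07,0],[0.2,0.23,0],[0.36,0.42,0],[0.52,0.61,0],[0.67,0.79,0],[0.76,0.9,0],[0.787,0.927,0],[0.787,0.927,0]]' --grip '[-1,-1,-1,-1,-1,-1,-1,-1]'

```text
clock: 19.68
position: [627.7, 77.3, 178.2]
ee_rot: [0.794, -0.607, -0.001, 0.001]
contact_force: [-0.4, 0.1, -2.1]
gripper_width: 24.5
grasp_force: 59.4
```

>>> servo_tool --rotation '[[0,0,0],[0,0,0],[0,0,0],[0,0,0],[0,0,0],[0,0,0],[0,0,0]]' --slide '[[0,0,-0.08],[0,0,-0.17],[0,0,-0.26],[0,0,-0.34],[0,0,-0.4],[0,0,-0.43],[0,0,-0.43]]' --grip '[-1,-1,-1,-1,-1,-1,-1]'

```text
clock: 20.55
position: [628.4, 76.9, 93.9]
ee_rot: [0.794, -0.608, 0.0, -0.0]
contact_force: [-0.3, 0.5, -2.4]
gripper_width: 24.2
grasp_force: 59.4
```

>>> servo_tool --rotation '[[0,0,0],[0,0,0],[0,0,0],[0,0,0],[0,0,0],[0,0,0],[0,0,0],[0,0,0]]' --slide '[[-0.06,-0.016,0],[-0.12,-0.032,0],[-0.18,-0.049,0],[-0.24,-0.065,0],[-0.3,-0.081,0],[-0.362,-0.098,0],[-0.422,-0.114,0],[-0.483,-0.13,0]]' --grip '[-1,-1,-1,-1,-1,-1,-1,-1]'

```text
clock: 21.55
position: [530.7, 50.7, 93.8]
ee_rot: [0.794, -0.608, 0.0, -0.0]
contact_force: [-0.5, 1.0, -1.2]
gripper_width: 24.3
grasp_force: 59.4
```

>>> servo_tool --rotation '[[0,0,0],[0,0,0],[0,0,0],[0,0,0],[0,0,0],[0,0,0],[0,0,0],[0,0,0]]' --slide '[[-0.06,-0.016,0],[-0.12,-0.032,0],[-0.18,-0.049,0],[-0.24,-0.065,0],[-0.3,-0.081,0],[-0.362,-0.098,0],[-0.422,-0.114,0],[-0.483,-0.13,0]]' --grip '[-1,-1,-1,-1,-1,-1,-1,-1]'

```text
clock: 22.55
position: [434.1, 24.7, 93.8]
ee_rot: [0.794, -0.608, 0.0, -0.0]
contact_force: [0.7, -0.2, -2.0]
gripper_width: 24.7
grasp_force: 59.4
```

>>> servo_tool --rotation '[[0,0,0],[0,0,0],[0,0,0],[0,0,0],[0,0,0]]' --slide '[[0,0,0],[0,0,0.15],[0,0,0.3],[0,0,0.43],[0,0,0.43]]' --grip '[-1,-1,-1,-1,-1]'

```text
clock: 23.18
position: [436.7, 25.6, 181.6]
ee_rot: [0.794, -0.608, 0.002, -0.002]
contact_force: [0.7, -0.3, -1.4]
gripper_width: 24.5
grasp_force: 59.6
```

```bash
python3 o.py
```

```text
top
[321. 209.] 323 press 19 0 x [-2. 38.] z 75
[338. 253.] 161 press -76 -7 x [-90. -61.] z 58
[376. 291.] 320 press -173 -60 x [-200. -144.] z 21
scene
[327. 215.] 148 press -175 -54 x [-220. -130.] z 22
[372. 225.] 83 press -184 64 x [-218. -163.] z 19
[328. 229.] 133 press -64 -4 x [-87. -57.] z 57
[356. 224.] 23 press -154 33 x [-200. -143.] z 32
[313. 242.] 250 press 23 2 x [-3. 41.] z 75
23.275 [434.55312176  24.95337907 179.07346089] 59.606956243515015
```

Four are in; only the front block remains at press (-76,-7).

>>> servo_tool --rotation '[[0,0,0],[0,0,0],[0,0,0],[0,0,0],[0,0,0],[0,0,0]]' --slide '[[0.08,-0.03,0],[0.25,-0.08,0],[0.43,-0.14,0],[0.58,-0.19,0],[0.642,-0.21,0],[0.642,-0.21,0]]' --grip '[-1,-1,-1,-1,-1,-1]'

```text
clock: 24.02
position: [563.3, -17.6, 178.2]
ee_rot: [0.794, -0.608, -0.001, 0.001]
contact_force: [-1.6, 0.8, -1.7]
gripper_width: 24.4
grasp_force: 59.5
```

>>> servo_tool --rotation '[[0,0,0],[0,0,0],[0,0,0],[0,0,0],[0,0,0],[0,0,0],[0,0,0]]' --slide '[[0,0,-0.08],[0,0,-0.17],[0,0,-0.26],[0,0,-0.34],[0,0,-0.4],[0,0,-0.43],[0,0,-0.43]]' --grip '[-1,-1,-1,-1,-1,-1,-1]'

```text
clock: 24.9
position: [563.5, -17.0, 93.8]
ee_rot: [0.794, -0.608, 0.0, -0.0]
contact_force: [0.5, -0.0, -1.4]
gripper_width: 24.7
grasp_force: 59.6
```

>>> servo_tool --rotation '[[0,0,0],[0,0,0],[0,0,0],[0,0,0],[0,0,0],[0,0,0],[0,0,0],[0,0,0]]' --slide '[[-0.06,-0.016,0],[-0.13,-0.035,0],[-0.2,-0.054,0],[-0.27,-0.073,0],[-0.34,-0.092,0],[-0.41,-0.111,0],[-0.48,-0.13,0],[-0.555,-0.15,0]]' --grip '[-1,-1,-1,-1,-1,-1,-1,-1]'

```text
clock: 25.9
position: [451.4, -47.3, 93.7]
ee_rot: [0.794, -0.608, 0.0, -0.0]
contact_force: [-0.1, 0.2, -1.7]
gripper_width: 24.1
grasp_force: 59.5
```

>>> servo_tool --rotation '[[0,0,0],[0,0,0],[0,0,0],[0,0,0],[0,0,0]]' --slide '[[0,0,0],[0,0,0.15],[0,0,0.3],[0,0,0.43],[0,0,0.43]]' --grip '[-1,-1,-1,-1,-1]'

```text
clock: 26.52
position: [454.3, -46.7, 181.7]
ee_rot: [0.794, -0.608, 0.002, -0.002]
contact_force: [1.0, -0.6, -2.2]
gripper_width: 24.2
grasp_force: 59.7
```

```bash
python3 o.py
```

```text
top
[321. 209.] 325 press 19 0 x [-3. 38.] z 75
scene
[327. 215.] 149 press -176 -56 x [-218. -133.] z 22
[349. 220.] 137 press -177 1 x [-231. -134.] z 23
[372. 225.] 85 press -183 64 x [-223. -130.] z 19
[313. 242.] 250 press 24 2 x [-3. 41.] z 75
26.625 [452.00095935 -46.95355336 179.04932213] 59.69281017780304
```

View pics/last_scene.png

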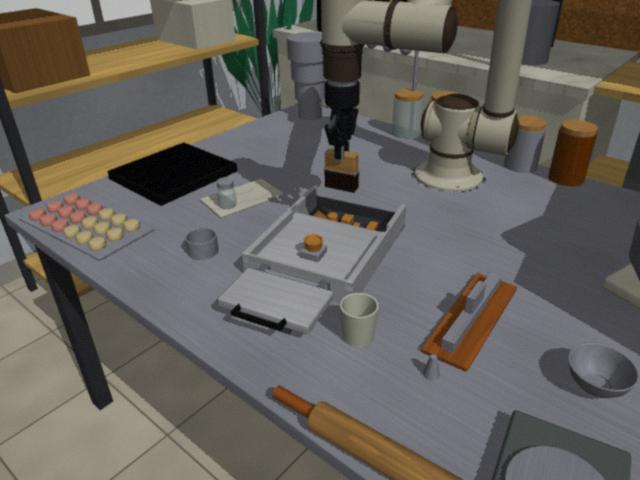

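The bed is clear, with the offcuts in the tray around (345,222). Returning the brush to the slab.

>>> servo_tool --rotation '[[0,0,-0.01],[0,0,-0.02],[0,0,-0.03],[0,0,-0.04],[0,0,-0.0457]]' --slide '[[0,-0.1,0],[0,-0.27,0],[0,-0.46,0],[0,-0.65,0],[0,-0.803,0]]' --grip '[-1,-1,-1,-1,-1]'

```text
clock: 27.25
position: [451.4, -208.8, 177.9]
ee_rot: [-0.698, 0.716, 0.001, -0.001]
contact_force: [0.6, 0.4, -1.0]
gripper_width: 24.6
grasp_force: 59.7
```

>>> servo_tool --rotation '[[0,0,-0.01],[0,0,-0.02],[0,0,-0.03],[0,0,-0.04],[0,0,-0.0457],[0,0,-0.0457]]' --slide '[[0,-0.18,0],[0,-0.37,0],[0,-0.55,0],[0,-0.71,0],[-0.01,-0.803,0],[-0.01,-0.803,0]]' --grip '[-1,-1,-1,-1,-1,-1]'

```text
clock: 28.0
position: [449.6, -368.7, 178.2]
ee_rot: [-0.589, 0.808, 0.001, -0.001]
contact_force: [0.2, 0.7, -1.3]
gripper_width: 24.4
grasp_force: 59.7
```

>>> servo_tool --rotation '[[0,0,0],[0,0,0],[0,0,0],[0,0,0],[0,0,0],[0,0,0],[0,0,0],[0,0,0]]' --slide '[[0,0,-0.1],[0,0,-0.22],[0,0,-0.34],[0,0,-0.45],[0,0,-0.53],[0,0,-0.575],[0,0,-0.59],[0,0,-0.598]]' --grip '[-1,-1,-1,-1,-1,-1,-1,-1]'

```text
clock: 29.0
position: [450.7, -368.5, 60.9]
ee_rot: [-0.59, 0.808, -0.0, 0.0]
contact_force: [-1.2, 2.6, 4.6]
gripper_width: 24.1
grasp_force: 60.4
```

>>> servo_tool --rotation '[[0,0,0],[0,0,0],[0,0,0],[0,0,0],[0,0,0],[0,0,0]]' --slide '[[0,0,0],[0,0,0],[0,0,0],[0,0,0],[0,0,0],[0,0,0]]' --grip '[-1,-1,0,0.2,0.2,0.2]'

```text
clock: 29.75
position: [450.3, -368.4, 60.1]
ee_rot: [-0.59, 0.808, -0.0, -0.0]
contact_force: [0.2, -0.4, 0.5]
gripper_width: 51.1
grasp_force: 0.0
```

>>> servo_tool --rotation '[[0,0,0],[0,0,0],[0,0,0],[0,0,0],[0,0,0],[0,0,0],[0,0,0],[0,0,0]]' --slide '[[0,0,0.05],[0,0,0.15],[0,0,0.3],[0,0,0.5],[0,0,0.65],[0,0,0.7],[0,0,0.7],[0,0,0.7]]' --grip '[0.2,0.2,0.2,0.2,0.2,0.2,0.2,0.2]'

```text
clock: 30.75
position: [449.5, -367.8, 198.5]
ee_rot: [-0.589, 0.808, 0.001, -0.001]
contact_force: [0.7, -0.5, -0.5]
gripper_width: 51.2
grasp_force: 0.0
```

```bash
python3 o.py
```

```text
top
[321. 209.] 323 press 19 0 x [-3. 39.] z 75
[376. 291.] 322 press -173 -60 x [-200. -144.] z 21
[329. 294.] 126 press -150 34 x [-162. -140.] z 20
[353. 306.] 171 press -187 -6 x [-203. -172.] z 22
[321. 313.] 160 press -184 62 x [-201. -167.] z 18
scene
[327. 215.] 143 press -176 -54 x [-214. -133.] z 22
[349. 219.] 130 press -178 0 x [-225. -130.] z 23
[372. 225.] 82 press -183 65 x [-225. -165.] z 19
[313. 242.] 251 press 23 2 x [-3. 41.] z 75
30.85 [ 449.65392288 -367.89119668  198.56286338] 0.0
```

View pics/last_scene.png

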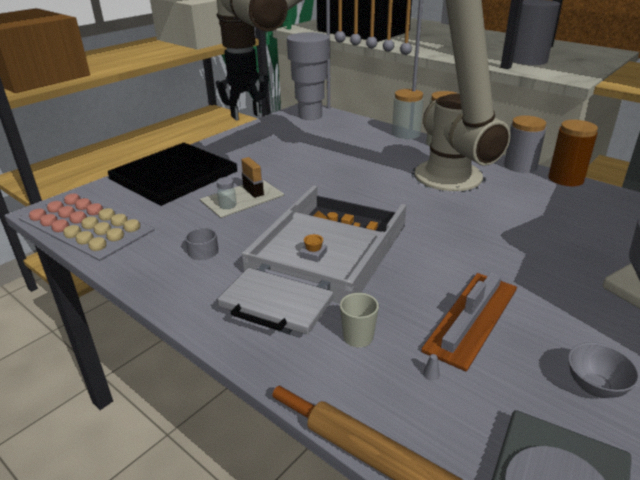

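View pics/last_top.png

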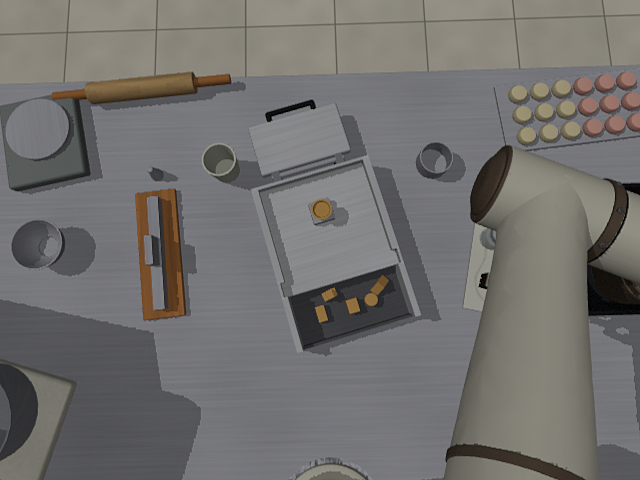

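The top view shows all five offcuts in the tray: (329,294), (353,306), (321,313), (371,299) and (380,285). The bar is on the board, and the scene view shows the brush standing on the slab at (253,177) with the tart in place.

```bash
python3 -c "from bench import job_done; print(job_done())"
```

```text
the job is handed in; nothing more can be done
None
```

The job is handed in at about 31 s of the 72 s, with no verdict returned: final pictures show the bar lengthwise on the board, all five offcuts in the crumb tray, the brush standing on the slab and the tart on its die block.

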